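# Bring the bead trolley to rest at the filling mark

## Robot

A 7-joint arm with a two-finger parallel gripper is mounted at the origin on the work surface. World frame = base frame: x ahead of the robot, y to its left, z up, the work surface at z = 0. Lengths are in m, angles in rad, forces in N, time in s.
With the tool pointing down it reaches from about 0.425 to 0.95 m from the base axis. Payload 16.7 kg.
Tool frame: the origin (TCP) lies midway between the tips of the shut fingers; the grasp point (between the pads) lies 19 mm behind it; z points along the fingers, y is the line along which they close (so a half turn about z gives the same grasp; the last joint's range is limited). The gripper opens to 94 mm and grips with 3 to 60 N. Pads are 16 mm wide; open, the fingers measure 119 mm over their backs; the gripper's body (75 mm by 177 mm) begins 78 mm behind the grasp point.
Start: joints at [1.159, 0.426, 0.074, 1.606, -0.034, 1.111, -0.067], TCP at [0.175, -0.652, 0.205] pointing down, gripper open.
Joint ranges: [-2.85, 2.85], [-0.5, 2.14], [-1.23, 1.37], [0.21, 2.46], [-1.02, 4.16], [0.16, 2.05], [-2.73, 2.73]. Speed limits (rad/s): [1.89, 1.89, 2.39, 2.39, 3.01, 3.01, 3.01].

## Interface

Orientations are given as a unit quaternion [x, y, z, w].
In Python, from plant import manip, optics, nets gives the robot as it stands. The module is installed in compiled form; this text tells all that it offers.
- The arm moves only by the shell command python3 -m jog 'ROWS' [OPENING] [FORCE]. ROWS is JSON, a list of rows, each a list of 6 numbers: the shift along the tool's x, y, z in mm, then the turn, a rotation vector about the tool's x, y, z in degrees. In form: [[x, y, z, wx, wy, wz], ...]. A call has 1 to 8 rows; each row shifts and turns the commanded pose from where the row before left it, along the tool's axes as they then stand; what a row does not reach is not made up. A row lasts 1/12 s, in which the tool goes at most 41.7 mm and 7.16 degrees, less where a joint would pass 70% of its speed; a pose out of reach is approached as far as the arm can. A call is refused whole if a number of a shift passes 41.7 or a number of a turn 7.16, either way. A call with a gripper value outside its range is refused whole. OPENING is the opening, from 0 (shut) to 1 (fully open), set as the call begins (- or left out, the last holds). The fingers move at their own pace and stop on an object; FORCE is the grip in N (left out, the last holds). Time passes only in rows, so rows that do not move let the fingers close. It gives the time, the measured TCP pose, the force, the opening and the grip force at its end, in the units of the state.
- manip.read_state(): the state, without advancing time (a new reading comes with each control period).
- optics.camera(name): name is "scene" or "top" or "wrist"; returns a dict with "image" (420x560x3 uint8, red, green, blue), "z_map" (420x560 float32, m along the optical axis (not along the pixel's ray), 0 where there is no reading), "fx", "fy", "cx", "cy" (pixels), "rvec" (rotation vector, rad) and "tvec" (3), from world to camera coordinates, as OpenCV has them; the wrist camera has in their place "hand_eye" (4x4, takes a point from camera to tool coordinates, whose origin is the TCP and whose axes are the flange's). Camera axes: x right, y down, z forward; pixel columns grow to the right and rows downward; lengths in m; the calibration is good to about 2 mm. A picture is of the moment at which its call begins: read the wrist's pose just before it.
- manip.job_done(): hands the job in; it is judged then, once.
Trained networks look in the newest picture that a camera, given by its name, has taken for a name from the list of things; names that differ only in an ending like _2 or _b are one class to them, and where a whole thing is asked for, a point or a joint stands for the part that bears it (a point fixed in the world has none). Each returns a list of dicts, best first, with "conf" (0 to 1); they miss things now and then, are a little off and sometimes report something else, mostly with a low value. They report only what shows in the picture. A call takes as long as a camera call. They do not tell look-alikes from the thing itself.
- nets.spot_in(camera, query): "xy" ([column, row] in pixels, amid what is visible of it).
- nets.outline_of(camera, query): "region" (420x560 bool, what is visible of it) and "xy" ([column, row] in pixels, amid what is visible of it).
The state is a dict: "time_s": time; "joint_pos": joint angles; "joint_velocities": joint speeds; "joint_torque": joint torques, N m; "tool_pos": TCP position; "eef_rot": TCP orientation; "ft_force": force on the tool from outside, world axes, zero at the start; "moment": the same for the moment, N m; "finger_gap": opening from 0.0 (shut) to 1.0 (fully open); "finger_force": force on a finger pad.
Only numpy, scipy, OpenCV 4.12 (cv2) and the standard library are available. Lean on these libraries where they do the work, as an engineer would, in place of code of your own. Each camera call takes 0.05 s, during which the arm holds its last target. There are 200 camera calls.

## Task

Push the bead trolley off from behind by its blue buffer so that it rolls along the track freely, clear of the gripper, at more than 4 cm/s for a moment; then get in front of it and brake it gently on its orange buffer, so that it comes to rest with its brass pointer opposite the red marker's finger and stays there when you let go. Touch the trolley only on its two buffers, never push a buffer fully in or run the trolley into the yellow end stop, and leave everything else on the bench alone.

Things in the scene. Friction and masses are not known exactly. Their poses are not given: they have to be found in the camera images.
- track: fixed wooden track board 130 wide x 920 long x 12 thick with two steel rails along its own y axis; origin under the middle of the board, on the table. +y is the direction in which the trolley has to travel, towards the yellow end stop; x is across the track
- trolley (a joint): how far the trolley's middle stands along the track's y axis from the track's origin, m; -0.27 to 0.32, where at 0.32 its front buffer strikes the yellow stop (count less than 10 mm from the stop as struck). The trolley starts at rest at -0.25 to -0.17.
- trolley_mid (a point): centre of the trolley, 45 mm above the table. The trolley is a pale wooden bead tray (120 across the track, 150 along it, top of its rim 66 mm above the table) on a dark steel chassis, with a sprung buffer at each end: blue at the rear (-y), orange in front (+y), each with a black rubber face
- rear_buffer_free (a point): centre of the rear (blue) buffer's rubber face when the buffer is not pressed: 115 mm behind the trolley's middle, 45 mm above the table. Face 100 across x 30 high (30 to 60 mm above the table). It moves with the trolley, not with the buffer's spring travel
- front_buffer_free (a point): the same for the front (orange) buffer: 115 mm ahead of the trolley's middle
- rear_buffer (a joint): how far the rear buffer is pressed in, m: 0 to 0.035. Spring 30 N/m without preload, nearly undamped (0.2 N s/m): it throws back what runs into it. Fully in takes 1.05 N
- front_buffer (a joint): the same for the front buffer
- pointer (a point): tip of the small brass pointer at the middle of the trolley's +x side, 80 mm from the track's centre line and 62 mm above the table
- tray: the wooden bead tray on the trolley, four bead compartments between two wooden hoods for the buffers; its origin is at the trolley's middle, at table height, and it moves with the trolley. Not to be touched. The trolley runs on ball bearings: nominal moving mass 1.6 kg (varies some 25 % either way), viscous drag 0.12 N s/m, dry friction only 0.003 N, so it coasts with a time constant of about 13 s
- marker: fixed red marker post on a small dark wooden foot (45 x 60, 66 high) beside the track on its +x side; origin on the table 105 mm from the track's centre line, its axes parallel to the track's; its red finger points at the track. It stands at 0.08 to 0.19 m along the track's y axis
- mark (a point): tip of the marker's red finger, 62 mm above the table: at the mark the brass pointer is level with it along the track's y axis
- stop_face (a point): centre of the yellow end stop's face, 435 mm from the track's origin along +y, 45 mm above the table; the stop is 72 high
- spool: white plastic thread spool, 60 dia x 50 high, loose on the table, to be left alone; origin at its underside centre
- dish: shallow turned wooden dish, 110 dia x 22 high, loose on the table, to be left alone; origin at its underside centre
- jar_amber: amber glass jar with brass cap, 56 dia x 75 high, loose on the table, to be left alone; origin at its underside centre
- jar_green: green glass jar with brass cap, 56 dia x 75 high, loose on the table, to be left alone; origin at its underside centre
- awl: awl with dark wooden handle, 150 long, lying, loose on the table, to be left alone; origin at its middle
- cup: white ceramic cup, 64 dia x 60 high, loose on the table, to be left alone; origin at its underside centre
Things that resemble listed ones, but are neither listed nor needed, are in the scene too. What is shaped like the marker but purple or turquoise is not meant.

How it is judged:
By the outcome, as a careful person would: the job done as asked, in the order asked, and still so for the second after the job is handed in, with the robot touching nothing.
It also fails if it takes over 40 s, if anything falls off the work surface, if the arm or the gripper's body presses on something with over 40 N, if the wrist force passes 120 N, or if a joint passes its speed limit or range.

## Working session

There is one attempt and no reset: what is moved stays moved. The work goes in short steps, Python scripts to look and compute and a shell command to move; the robot and the scene stay as the last step left them, time stands still between calls to the robot, and variables do not carry over. Pictures are saved under pics/ and viewed, at most 10 in all, crops included, and the job is handed in when it is done.

```bash
mkdir -p pics; cat > h.py <<'E'
import numpy as np, cv2
from plant import manip, optics, nets
from scipy.spatial.transform import Rotation as R
def world(c,uv,z=None,d=None):
    Rm=cv2.Rodrigues(np.array(c["rvec"],float))[0]; t=np.array(c["tvec"],float)
    r=np.array([(uv[0]-c["cx"])/c["fx"],(uv[1]-c["cy"])/c["fy"],1.])
    o=-Rm.T@t; w=Rm.T@r
    s=(z-o[2])/w[2] if d is None else d
    return o+s*w
def cloud(c):
    h,w=c["z_map"].shape; v,u=np.mgrid[:h,:w]; d=c["z_map"]
    P=np.stack([(u-c["cx"])/c["fx"]*d,(v-c["cy"])/c["fy"]*d,d],-1)
    Rm=cv2.Rodrigues(np.array(c["rvec"],float))[0]
    return (P-np.array(c["tvec"]).ravel())@Rm
E
python3 - <<'E'
from h import *
s=manip.read_state(); print(s["time_s"],s["tool_pos"],s["eef_rot"],s["ft_force"])
for n in("top","scene"):
    c=optics.camera(n); cv2.imwrite(f"pics/{n}0.png",c["image"][:,:,::-1]); np.save(n,c,allow_pickle=True)
    P=cloud(c)
    for q in("trolley","rear_buffer","front_buffer","pointer","marker","stop_face","track","spool","dish","jar_amber","cup","awl"):
        for o in nets.outline_of(n,q)[:3]:
            x,y=o["xy"]; m=o["region"]&(c["z_map"]>0)
            print(n,q,round(o["conf"],2),[round(x),round(y)],np.round(np.median(P[m],0),3) if m.any() else None, np.round(np.percentile(P[m],98,0),3) if m.any() else None)
E
```

```text
0.0 [ 0.1752206  -0.65140569  0.20477702] [ 9.91383097e-01  1.30992863e-01 -1.26776405e-04 -6.38766127e-04] [ 0.57845278  0.52130885 -0.00453298]
top trolley 0.68 [395, 207] [ 0.496 -0.233  0.062] [ 0.556 -0.122  0.07 ]
top trolley 0.31 [293, 260] [0.366 0.025 0.013] [0.418 0.074 0.024]
top rear_buffer 0.64 [432, 215] [ 0.489 -0.328  0.061] [ 0.541 -0.309  0.066]
top front_buffer 0.65 [360, 207] [ 0.502 -0.139  0.061] [ 0.556 -0.117  0.066]
top front_buffer 0.19 [396, 208] [ 0.496 -0.232  0.062] [ 0.556 -0.122  0.07 ]
top pointer 0.71 [397, 212] [ 0.496 -0.233  0.062] [ 0.555 -0.123  0.07 ]
top pointer 0.57 [293, 261] [0.366 0.025 0.013] [0.415 0.072 0.025]
top marker 0.93 [271, 128] [0.734 0.084 0.008] [0.759 0.113 0.068]
top marker 0.88 [232, 131] [0.723 0.193 0.009] [0.75  0.225 0.069]
top marker 0.84 [315, 146] [ 0.673 -0.038  0.009] [ 0.701 -0.011  0.068]
top stop_face 0.67 [303, 204] [ 0.514 -0.002  0.015] [0.598 0.436 0.071]
top track 0.67 [308, 203] [ 0.514 -0.002  0.015] [0.598 0.435 0.07 ]
top spool 0.77 [232, 261] [0.365 0.186 0.05 ] [0.389 0.212 0.055]
top dish 0.69 [291,
[... 627 characters left out ...]
scene marker 0.79 [332, 288] [0.735 0.194 0.009] [0.755 0.225 0.067]
scene marker 0.77 [239, 278] [ 0.685 -0.039  0.009] [ 0.705 -0.012  0.068]
scene marker 0.76 [292, 296] [0.746 0.084 0.009] [0.766 0.113 0.067]
scene stop_face 0.73 [241, 232] [ 0.532 -0.032  0.015] [0.61  0.437 0.07 ]
scene track 0.77 [241, 227] [ 0.532 -0.028  0.014] [0.611 0.437 0.069]
scene spool 0.93 [308, 180] [0.378 0.186 0.046] [0.398 0.215 0.054]
scene dish 0.6 [253, 185] [0.361 0.026 0.012] [0.416 0.073 0.024]
scene jar_amber 0.8 [387, 278] [0.742 0.342 0.059] [0.758 0.372 0.078]
scene cup 0.92 [345, 164] [0.324 0.315 0.041] [0.36  0.342 0.061]
scene awl 0.5 [170, 194] [ 0.373 -0.221  0.022] [ 0.403 -0.204  0.029]
```

```bash
python3 - <<'E'
import cv2
im=cv2.imread("pics/top0.png"); cv2.imwrite("pics/top0c.png",cv2.resize(im[90:300,120:480],None,fx=2.2,fy=2.2,interpolation=cv2.INTER_CUBIC))
E
```

```text
(no output)
```

View pics/top0c.png

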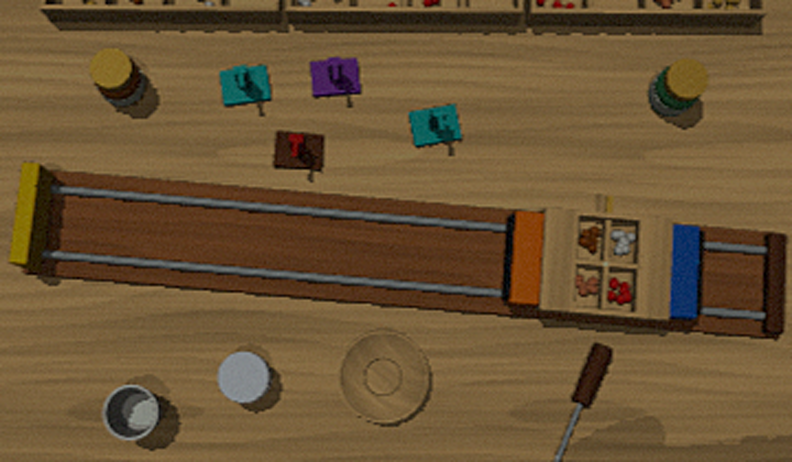

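View pics/scene0.png

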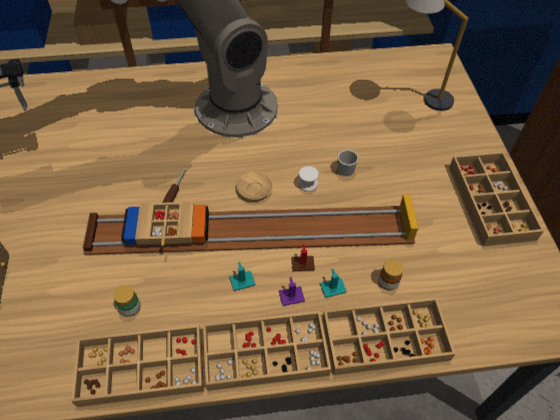

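The pictures show the trolley at top-crop (610,260), blue buffer at the right and orange at the left. The red marker is at crop (300,150), with turquoise and purple look-alikes behind it. Next I fit the track frame and build a rectified tracker.

```bash
cat >> h.py <<'E'
PX=0.001
def rect(c,T,z=0.064,x0=-0.13,x1=0.13,y0=-0.47,y1=0.47):
    """rectified view of plane z in the track frame: rows=x, cols=y, 1 mm/px"""
    ys,xs=np.meshgrid(np.arange(y0,y1,PX),np.arange(x0,x1,PX)); P=T["o"]+xs[...,None]*T["ex"]+ys[...,None]*T["ey"]; P[...,2]=z
    uv=cv2.projectPoints(P.reshape(-1,3),np.array(c["rvec"],float),np.array(c["tvec"],float),np.array([[c["fx"],0,c["cx"]],[0,c["fy"],c["cy"]],[0,0,1.]]),None)[0].reshape(xs.shape+(2,)).astype(np.float32)
    return cv2.remap(c["image"],uv[...,0],uv[...,1],cv2.INTER_CUBIC)
E
python3 - <<'E'
from h import *
for n in("top","scene"):
    c=np.load(n+".npy",allow_pickle=True).item(); P=cloud(c); h=cv2.cvtColor(c["image"],cv2.COLOR_RGB2HSV)
    X,Y,Z=P[...,0],P[...,1],P[...,2]
    m=(Z>.008)&(Z<.017)&(X>.38)&(X<.65)&(abs(Y)<.5)&(h[...,1]>60)&(c["z_map"]>0)
    m=cv2.morphologyEx(m.astype(np.uint8),cv2.MORPH_OPEN,np.ones((3,3))); k,l,st,_=cv2.connectedComponentsWithStats(m)
    i=1+np.argmax(st[1:,4]); r=cv2.minAreaRect(P[l==i][:,:2].astype(np.float32)*1000); print(n,"board",r)
    H=h[...,0];S=h[...,1]; sx=(X>.38)&(X<.68)&(abs(Y)<.5)
    for q,mm in dict(yellow=(H>20)&(H<32)&(S>190)&(Z>.06),orange=(H>5)&(H<16)&(S>190)&(Z>.05),blue=(H>100)&(H<125)&(S>150)&(Z>.05),red=((H<4)|(H>176))&(S>170)&(Z>.04)&(Y>0),dark=(Z>.018)&(Z<.05)&(Y<-.42)).items():
        p=P[mm&sx]; 
        if len(p)>3: print(q,len(p),np.round(np.percentile(p,[2,50,98],axis=0),3).tolist(),"rect",[np.round(a,1) for a in cv2.minAreaRect(p[:,:2].astype(np.float32)*1000)])
E
```

```text
top board ((530.465087890625, 154.7566680908203), (556.1129760742188, 70.85875701904297), 85.32879638671875)
yellow 411 [[0.495, 0.428, 0.061], [0.551, 0.441, 0.072], [0.609, 0.454, 0.076]] rect [array([533.7, 109.3]), array([692.8, 118.6]), np.float64(86.8)]
orange 661 [[0.452, -0.245, 0.052], [0.508, -0.143, 0.061], [0.556, -0.122, 0.066]] rect [array([542. ,  39.6]), array([783.6, 151.1]), np.float64(84.8)]
blue 520 [[0.437, -0.343, 0.056], [0.489, -0.325, 0.061], [0.541, -0.123, 0.066]] rect [array([ 496.7, -232.2]), array([226.5, 108.4]), np.float64(85.2)]
red 43 [[0.626, 0.122, 0.044], [0.64, 0.13, 0.066], [0.648, 0.136, 0.072]] rect [array([636.3, 129.9]), array([15.4, 23.9]), np.float64(78.8)]
dark 487 [[0.422, -0.458, 0.019], [0.48, -0.442, 0.031], [0.536, -0.423, 0.038]] rect [array([ 480.1, -437.8]), array([ 41. , 119.7]), np.float64(85.6)]
scene board ((536.5286865234375, 259.65875244140625), (349.1806640625, 69.68368530273438), 85.1866455078125)
yellow 236 [[0.502, 0.429, 0.061], [0.561, 0.441, 0.07], [0.616, 0.454, 0.077]] rect [array([558. , 441.4]), array([ 23.1, 121.4]), np.float64(85.1)]
orange 462 [[0.456, -0.22, 0.052], [0.52, -0.143, 0.06], [0.563, -0.123, 0.066]] rect [array([ 507.7, -174.7]), array([102.8, 113.3]), np.float64(87.0)]
blue 389 [[0.442, -0.343, 0.053], [0.499, -0.327, 0.06], [0.549, -0.31, 0.066]] rect [array([ 494.1, -327. ]), array([ 33.5, 114.9]), np.float64(85.5)]
red 53 [[0.627, 0.124, 0.041], [0.65, 0.131, 0.063], [0.656, 0.136, 0.07]] rect [array([641.5, 133.1]), array([13.6, 27.6]), np.float64(73.8)]
dark 379 [[0.426, -0.458, 0.019], [0.49, -0.443, 0.031], [0.543, -0.424, 0.037]] rect [array([ 484.7, -438. ]), array([ 38.9, 123.9]), np.float64(87.0)]
```

```bash
cat >> h.py <<'E'
a=np.radians(85.2); T=dict(o=np.array([.519,0,0]),ey=np.array([np.cos(a),np.sin(a),0]),ex=np.array([np.sin(a),-np.cos(a),0]))
def trk(p): d=np.asarray(p,float)-T["o"]; return np.array([d@T["ex"],d@T["ey"],d[2]])
E
python3 - <<'E'
from h import *
o=[]
for n in("top","scene"):
    c=np.load(n+".npy",allow_pickle=True).item(); o.append(rect(c,T,0.064))
v=np.vstack(o)
for i in range(10): 
    x=20+i*100; cv2.putText(v,str(-450+i*100),(x,12),0,.4,(255,255,255)); cv2.line(v,(x,0),(x,v.shape[0]),(255,255,255) if 0 else (200,200,200),1)
cv2.imwrite("pics/rect.png",cv2.resize(v[:,:,::-1],(800,int(v.shape[0]*800/v.shape[1]))))
s=manip.read_state(); M=R.from_quat(s["eef_rot"]).as_matrix(); print(M.round(3), trk(s["tool_pos"]))
print("turn needed (tool rotvec deg):",np.degrees((R.from_matrix(M).inv()*R.from_matrix(np.stack([T["ex"],-T["ey"],[0,0,-1]],1))).as_rotvec()), "ex",T["ex"],"ey",T["ey"])
E
```

```text
[[ 0.966  0.26  -0.   ]
 [ 0.26  -0.966  0.   ]
 [ 0.    -0.    -1.   ]] [-0.28793605 -0.67826109  0.20546726]
turn needed (tool rotvec deg): [-3.55582649e-03 -1.18984432e-05  1.98539346e+01] ex [ 0.99649286 -0.08367784  0.        ] ey [0.08367784 0.99649286 0.        ]
```

View pics/rect.png

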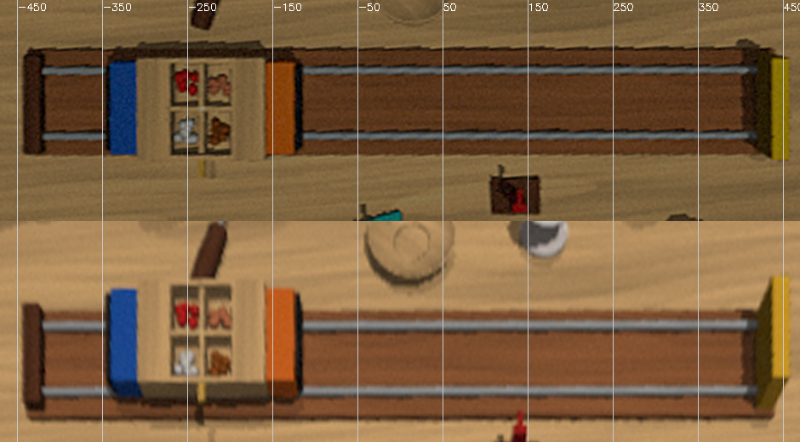

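The rectified view puts the trolley's middle at about -0.230, with the pointer at column 203 (about -231 mm). The red finger is at column 519, about +0.140. Now I move behind the blue buffer with the gripper shut.

```bash
python3 -m jog '[[0,0,0,0,0,6.6],[0,0,0,0,0,6.6],[0,0,0,0,0,6.65],[26,-26,0,0,0,0],[26,-26,0,0,0,0],[26,-26,0,0,0,0],[26,-26,0,0,0,0],[26,-26,0,0,0,0]]' 0 20; python3 -m jog '[[26,-26,0,0,0,0],[26,-26,0,0,0,0],[26,-26,0,0,0,0],[26,-26,0,0,0,0],[27,-26,0,0,0,0],[27,-20,0,0,0,0],[0,0,0,0,0,0],[0,0,0,0,0,0]]'
cat >> h.py <<'E'
def st():
    s=manip.read_state(); M=R.from_quat(s["eef_rot"]).as_matrix()
    print("t %.2f"%s["time_s"],"tcp trk mm",(trk(s["tool_pos"])*1000).round(1),"F trk",np.round([s["ft_force"]@T["ex"],s["ft_force"]@T["ey"],s["ft_force"][2]],2),"yaw err",round(float(np.degrees(np.arctan2(M[:,0]@T["ey"],M[:,0]@T["ex"]))),2)); return s
# tracker: tray template from the first pictures
Y0=-0.231
def trolley(n="scene"):
    """(y of trolley mid in mm, score, time)"""
    c0=np.load(n+".npy",allow_pickle=True).item()
    r0=rect(c0,T,.066)[60:220]; i=round((Y0+.47)/PX); tm=r0[:,i-72:i+73]
    t=manip.read_state()["time_s"]; c=optics.camera(n); r=rect(c,T,.066)[57:223]
    m=cv2.matchTemplate(r,tm,cv2.TM_CCOEFF_NORMED); _,sc,_,(x,y)=cv2.minMaxLoc(m); row=m[y]
    d=0
    if 3<x<len(row)-4: p=np.polyfit(np.arange(-3,4),row[x-3:x+4],2); d=-p[1]/2/p[0]
    return round(float(x+d+72)-470,1),round(sc,3),round(t,3)
E
python3 - <<'E'
from h import *
st(); print(trolley("scene"),trolley("top"))
E
```

```text
time_s: 1.97
tool_pos: [0.3168, -0.5319, 0.2057]
eef_rot: [0.999, -0.042, 0.0, 0.0]
ft_force: [0.3, -1.8, -0.2]
finger_gap: 0.467
finger_force: 0.0
time_s: 2.63
tool_pos: [0.4874, -0.3952, 0.2053]
eef_rot: [0.999, -0.04, 0.0, -0.0]
ft_force: [-0.5, 0.2, 0.7]
finger_gap: 0.008
finger_force: 0.0
t 2.63 tcp trk mm [   1.6 -396.4  205.3] F trk [-0.5   0.2   0.67] yaw err 0.22
(-231.0, 0.978, 2.633) (-231.0, 0.972, 2.683)
```

```bash
python3 -m jog '[[0,0,40,0,0,0],[0,0,40,0,0,0],[0,0,40,0,0,0],[0,0,41,0,0,0],[0,-8,0,0,0,0],[0,-8,0,0,0,0],[0,-8,0,0,0,0],[0,0,0,0,0,0]]'; python3 - <<'E'
from h import *
st(); c=optics.camera("scene"); cv2.imwrite("pics/behind.png",cv2.resize(c["image"][170:290,60:260],None,fx=4,fy=4)[:,:,::-1]); st()
E
```

```text
time_s: 3.4
tool_pos: [0.4894, -0.3719, 0.0473]
eef_rot: [0.999, -0.041, 0.002, 0.001]
ft_force: [0.7, -0.3, 0.3]
finger_gap: 0.003
finger_force: 0.0
t 3.40 tcp trk mm [   1.6 -373.1   47.3] F trk [ 0.68 -0.2   0.31] yaw err 0.08
t 3.45 tcp trk mm [   1.7 -374.    47.4] F trk [ 0.1  -0.31 -0.09] yaw err 0.07
```

View pics/behind.png

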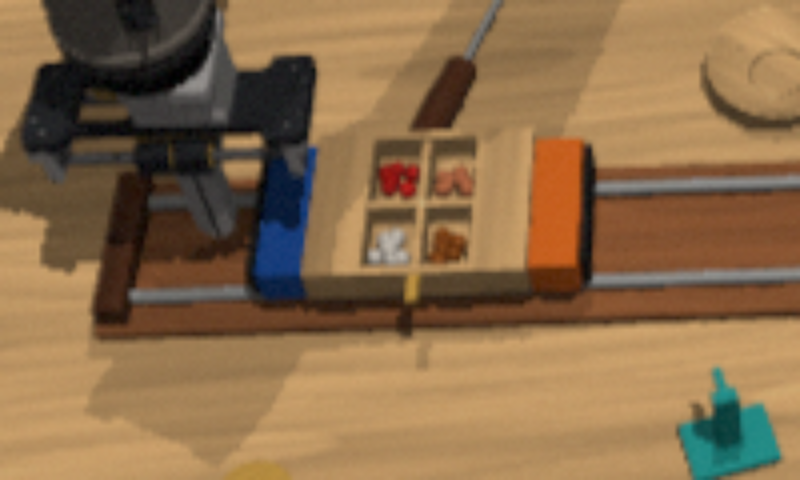

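The shut fingers at crop (215,225) stand behind the blue buffer's face at about x=255, with a gap of roughly 15 mm. Now I lower slightly and push steadily.

```bash
python3 -m jog '[[0,0,4,0,0,0],[0,-3.5,0,0,0,0],[0,-3.5,0,0,0,0],[0,-3.5,0,0,0,0],[0,-3.5,0,0,0,0],[0,-3.5,0,0,0,0],[0,-3.5,0,0,0,0],[0,-3.5,0,0,0,0]]'; python3 - <<'E'
from h import *
st(); print(trolley())
E
```

```text
time_s: 4.12
tool_pos: [0.4899, -0.3482, 0.0405]
eef_rot: [0.999, -0.042, 0.0, -0.0]
ft_force: [0.4, 0.2, 0.9]
finger_gap: 0.007
finger_force: 0.1
t 4.12 tcp trk mm [ 1.000e-01 -3.494e+02  4.050e+01] F trk [0.37 0.25 0.91] yaw err 0.0
(-227.3, 0.856, 4.117)
```

```bash
python3 -m jog '[[0,-3.5,0,0,0,0],[0,-3.5,0,0,0,0],[0,-3.5,0,0,0,0],[0,-3.5,0,0,0,0],[0,-3.5,0,0,0,0],[0,-3.5,0,0,0,0]]'; python3 - <<'E'
from h import *
st(); print(trolley())
E
```

```text
time_s: 4.67
tool_pos: [0.4916, -0.3272, 0.0405]
eef_rot: [0.999, -0.042, -0.0, -0.0]
ft_force: [-0.8, -0.1, -0.3]
finger_gap: 0.008
finger_force: 0.0
t 4.67 tcp trk mm [   0.  -328.3   40.5] F trk [-0.83 -0.18 -0.32] yaw err 0.01
(-193.8, 0.89, 4.667)
```

It's already free of the fingers, since the rear face is at -309 and the finger front at about -316. Now I go up and over.

```bash
python3 -m jog '[[0,0,-32,0,0,0],[0,0,-32,0,0,0],[0,-25,0,0,0,0],[0,-38,0,0,0,0],[0,-38,0,0,0,0],[0,-38,0,0,0,0],[0,-38,0,0,0,0],[0,-38,0,0,0,0]]'; python3 - <<'E'
from h import *
st(); print(trolley())
E
```

```text
time_s: 5.38
tool_pos: [0.5093, -0.1116, 0.1047]
eef_rot: [0.999, -0.042, 0.0, 0.0]
ft_force: [1.6, 0.2, 0.3]
finger_gap: 0.006
finger_force: 0.0
t 5.38 tcp trk mm [  -0.3 -112.1  104.7] F trk [1.61 0.35 0.27] yaw err -0.01
(-146.7, 0.597, 5.383)
```

```bash
python3 -m jog '[[0,-38,0,0,0,0],[0,-38,0,0,0,0],[0,-38,0,0,0,0],[0,-38,0,0,0,0],[0,-38,0,0,0,0],[0,-38,0,0,0,0]]'; python3 - <<'E'
from h import *
st(); print(trolley())
E
```

```text
time_s: 5.93
tool_pos: [0.5285, 0.1155, 0.1047]
eef_rot: [0.999, -0.042, 0.0, -0.0]
ft_force: [0.8, 0.5, -0.7]
finger_gap: 0.006
finger_force: 0.0
t 5.93 tcp trk mm [ -0.2 115.9 104.7] F trk [ 0.71  0.55 -0.67] yaw err -0.01
(-114.1, 0.863, 5.933)
```

```bash
python3 -m jog '[[0,0,31,0,0,0],[0,0,31,0,0,0],[0,0,0,0,0,0],[0,0,0,0,0,0]]'; python3 - <<'E'
from h import *
st(); print(trolley(),trolley("top"))
E
```

```text
time_s: 6.32
tool_pos: [0.5276, 0.1133, 0.0419]
eef_rot: [0.999, -0.042, -0.001, 0.0]
ft_force: [0.8, -1.1, 0.7]
finger_gap: 0.002
finger_force: 0.0
t 6.32 tcp trk mm [ -0.9 113.6  41.9] F trk [ 0.91 -1.03  0.65] yaw err 0.0
(-92.2, 0.818, 6.317) (-89.7, 0.727, 6.367)
```

```bash
python3 -m jog '[[0,-12,0,0,0,0],[0,-12,0,0,0,0],[0,-12,0,0,0,0],[0,-12,0,0,0,0],[0,-12,0,0,0,0],[0,-12,0,0,0,0],[0,-12,0,0,0,0],[0,-12,0,0,0,0]]'; python3 - <<'E'
from h import *
st(); print(trolley(),trolley("top"))
E
python3 -m jog '[[0,0,0,0,0,0],[0,0,0,0,0,0],[0,0,0,0,0,0],[0,0,0,0,0,0],[0,0,0,0,0,0],[0,0,0,0,0,0]]' >/dev/null; python3 - <<'E'
from h import *
st(); print(trolley(),trolley("top"))
E
```

```text
time_s: 7.08
tool_pos: [0.5366, 0.2109, 0.0425]
eef_rot: [0.999, -0.042, -0.0, -0.0]
ft_force: [0.3, 1.0, 0.1]
finger_gap: 0.004
finger_force: 0.0
t 7.08 tcp trk mm [-1.000e-01  2.117e+02  4.250e+01] F trk [0.21 1.02 0.09] yaw err 0.03
(-51.3, 0.889, 7.083) (-49.3, 0.882, 7.133)
t 7.68 tcp trk mm [1.000e-01 2.099e+02 4.260e+01] F trk [-0.19 -0.19  0.49] yaw err -0.03
(-22.2, 0.869, 7.683) (-20.5, 0.785, 7.733)
```

```bash
python3 -m jog '[[0,0,0,0,0,0],[0,0,0,0,0,0],[0,0,0,0,0,0],[0,0,0,0,0,0],[0,0,0,0,0,0],[0,0,0,0,0,0],[0,0,0,0,0,0],[0,0,0,0,0,0]]' >/dev/null;  python3 - <<'E'
from h import *
print(trolley(),trolley("top"))
E
python3 -m jog '[[0,-3,0,0,0,0],[0,-3,0,0,0,0],[0,-3,0,0,0,0],[0,-3,0,0,0,0],[0,-3,0,0,0,0],[0,-3,0,0,0,0],[0,0,0,0,0,0],[0,0,0,0,0,0]]' >/dev/null; python3 - <<'E'
from h import *
st(); print(trolley(),trolley("top"))
E
```

```text
(11.6, 0.765, 8.45) (13.0, 0.647, 8.5)
t 9.22 tcp trk mm [-1.000e-01  2.285e+02  4.250e+01] F trk [-0.47  0.02 -0.3 ] yaw err 0.02
(42.0, 0.705, 9.217) (43.2, 0.571, 9.267)
```

```bash
python3 -m jog '[[0,0,0,0,0,0],[0,0,0,0,0,0],[0,0,0,0,0,0],[0,0,0,0,0,0],[0,0,0,0,0,0],[0,0,0,0,0,0],[0,0,0,0,0,0],[0,0,0,0,0,0]]' >/dev/null;  python3 - <<'E'
from h import *
st(); print(trolley(),trolley("top"))
c=optics.camera("scene"); cv2.imwrite("pics/front.png",cv2.resize(c["image"][170:310,170:370],None,fx=4,fy=4,interpolation=cv2.INTER_CUBIC)[:,:,::-1])
E
```

```text
t 9.98 tcp trk mm [  0.  228.2  42.5] F trk [-0.44 -0.01  0.57] yaw err 0.0
(69.6, 0.619, 9.983) (70.4, 0.469, 10.033)
```

View pics/front.png

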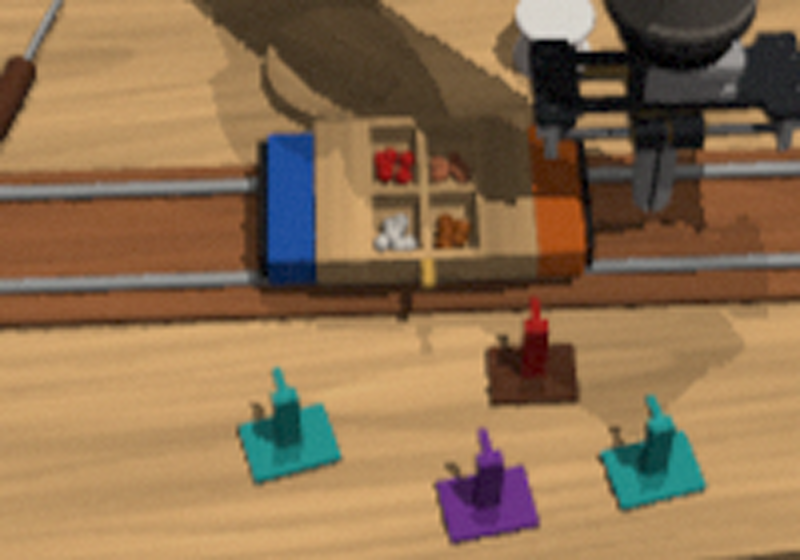

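The brass pointer is at crop (429,272), the red finger tip at (535,303), and the fingers at (653,205) ahead of the orange buffer's face at x≈590. The growing shadow lowers the match score, so I switch to measuring the pointer against the mark directly.

```bash
cat >> h.py <<'E'
def ptr(n="scene",save=None):
    """brass pointer y and red finger y (mm) on the plane z=62 mm"""
    t=manip.read_state()["time_s"]; c=optics.camera(n); r=rect(c,T,.062)
    if save: cv2.imwrite(save,r[:,:,::-1])
    h=cv2.cvtColor(r,cv2.COLOR_RGB2HSV).astype(int); H,S,V=h[...,0],h[...,1],h[...,2]
    def cen(m,rows):
        w=np.zeros(m.shape); w[rows]=m[rows]; col=w.sum(0)
        if col.sum()<5: return None
        k=np.convolve(col,np.ones(15),"same").argmax(); i=np.arange(max(0,k-9),k+10); return round(float((i*col[i]).sum()/col[i].sum()-470+.5),1)
    br=np.clip(S-110,0,None)*((H>17)&(H<27)&(V>90))
    rd=((H<5)|(H>175))&(S>150)
    return cen(br,slice(193,210)),cen(rd.astype(float),slice(212,228)),round(t,3)
E
python3 -m jog '[[0,0,0,0,0,0],[0,0,0,0,0,0],[0,0,0,0,0,0],[0,0,0,0,0,0],[0,0,0,0,0,0]]' >/dev/null;  python3 - <<'E'
from h import *
st(); print(ptr(save="pics/p1.png")); print(trolley("scene"))
E
```

```text
t 10.55 tcp trk mm [  0.  228.3  42.5] F trk [ 0.16 -0.51 -0.38] yaw err 0.01
(439.3, 141.4, 10.55)
(89.1, 0.585, 10.6)
```

View pics/p1.png

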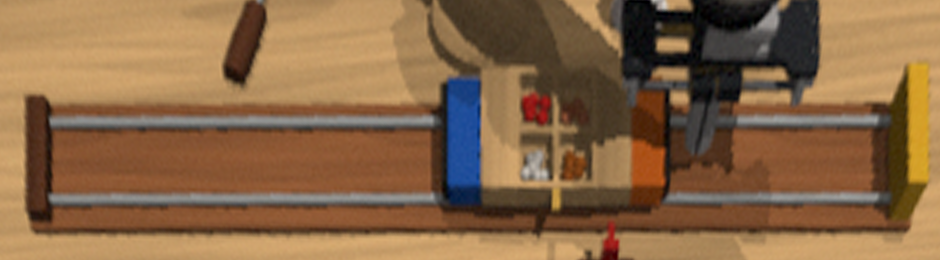

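```bash
sed -i 's/    rd=((H/    br[:,850:]=0\n    rd=((H/' h.py
python3 -m jog '[[0,0,0,0,0,0],[0,0,0,0,0,0],[0,-0.8,0,0,0,0],[0,-1.6,0,0,0,0],[0,-2.2,0,0,0,0],[0,-2.2,0,0,0,0],[0,-2.2,0,0,0,0],[0,-2.2,0,0,0,0]]' >/dev/null;  python3 - <<'E'
from h import *
st(); print(ptr()); print(trolley("scene"))
E
```

```text
t 11.32 tcp trk mm [ -0.  239.8  42.5] F trk [1.26 1.   0.23] yaw err 0.01
(108.3, 141.1, 11.317)
(111.1, 0.578, 11.367)
```

```bash
python3 -m jog '[[0,-2.3,0,0,0,0],[0,-2.2,0,0,0,0],[0,-2.1,0,0,0,0],[0,-2.0,0,0,0,0],[0,-1.9,0,0,0,0],[0,-1.8,0,0,0,0],[0,-1.7,0,0,0,0],[0,-1.6,0,0,0,0]]' >/dev/null;  python3 - <<'E'
from h import *
st(); print(ptr())
E
```

```text
t 12.08 tcp trk mm [ -0.  255.2  42.5] F trk [ 0.52  0.11 -0.33] yaw err 0.01
(128.0, 141.5, 12.083)
```

```bash
python3 -m jog '[[0,-1.5,0,0,0,0],[0,-1.3,0,0,0,0],[0,-1.1,0,0,0,0],[0,-1.0,0,0,0,0],[0,-0.9,0,0,0,0],[0,-0.8,0,0,0,0],[0,-0.7,0,0,0,0],[0,-0.6,0,0,0,0]]' >/dev/null;  python3 - <<'E'
from h import *
st(); print(ptr()); print(ptr())
E
```

```text
t 12.80 tcp trk mm [ -0.  263.   42.5] F trk [ 0.47 -0.69  0.13] yaw err 0.01
(138.0, 141.4, 12.8)
(138.0, 141.3, 12.85)
```

```bash
python3 -m jog '[[0,-0.8,0,0,0,0],[0,-0.8,0,0,0,0],[0,-0.7,0,0,0,0],[0,-0.6,0,0,0,0]]' >/dev/null;  python3 - <<'E'
from h import *
st(); print(ptr()); print(ptr())
E
```

```text
t 13.23 tcp trk mm [  0.  265.9  42.5] F trk [-0.83  0.8   1.41] yaw err 0.01
(137.4, 141.2, 13.233)
(137.3, 141.3, 13.283)
```

```bash
python3 -m jog '[[0,-3,0,0,0,0],[0,-2,0,0,0,0],[0,0,0,0,0,0],[0,0,0,0,0,0],[0,0,0,0,0,0]]' >/dev/null;  python3 - <<'E'
from h import *
st(); print(ptr()); print(ptr("scene")); print(ptr("top"))
E
```

```text
t 13.75 tcp trk mm [ -0.  270.9  42.5] F trk [-0.07 -0.48  0.13] yaw err 0.01
(136.8, 141.4, 13.75)
(136.9, 141.1, 13.8)
(136.3, 137.3, 13.85)
```

```bash
python3 - <<'E'
from h import *
v=[]
for n in("scene","top"):
    c=optics.camera(n); r=rect(c,T,.062,x0=.04,x1=.13,y0=.06,y1=.24)
    v.append(cv2.resize(r,None,fx=4,fy=3,interpolation=cv2.INTER_NEAREST))
v=np.vstack(v)
cv2.imwrite("pics/cmp.png",v[:,:,::-1]); st()
E
```

```text
t 14.00 tcp trk mm [1.000e-01 2.707e+02 4.260e+01] F trk [-0.43  0.7  -0.39] yaw err -0.01
```

View pics/cmp.png

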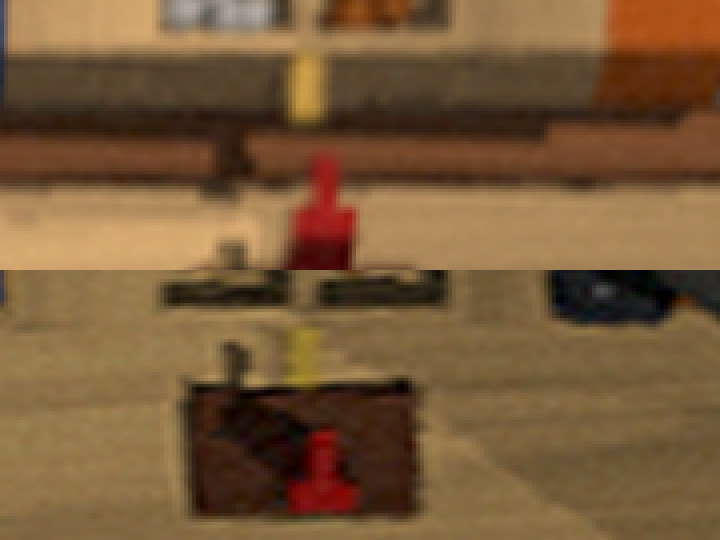

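Both views agree: pointer at 136–137 mm, finger tip at 141–141.5 mm, and the trolley at rest about 4.5 mm short. I'll go back behind it for a very gentle nudge, then return to the front.

```bash
python3 -m jog '[[0,0,-32,0,0,0],[0,0,-32,0,0,0],[0,20,0,0,0,0],[0,38,0,0,0,0],[0,38,0,0,0,0],[0,38,0,0,0,0],[0,38,0,0,0,0],[0,38,0,0,0,0]]' >/dev/null; python3 -m jog '[[0,38,0,0,0,0],[0,26,0,0,0,0],[0,0,0,0,0,0],[0,0,32,0,0,0],[0,0,32,0,0,0],[0,0,0,0,0,0],[0,0,0,0,0,0]]'>/dev/null; python3 - <<'E'
from h import *
st(); print(ptr())
E
```

```text
t 15.25 tcp trk mm [-1.  -2.9 41.9] F trk [0.83 0.66 0.27] yaw err 0.03
(136.6, 141.6, 15.25)
```

```bash
python3 -m jog '[[0,-3,0,0,0,0],[0,-3,0,0,0,0],[0,-2,0,0,0,0],[0,-1,0,0,0,0],[0,-0.2,0,0,0,0],[0,-0.2,0,0,0,0],[0,-0.2,0,0,0,0],[0,-0.2,0,0,0,0]]' >/dev/null; python3 -m jog '[[0,-0.2,0,0,0,0],[0,-0.2,0,0,0,0],[0,-0.2,0,0,0,0],[0,-0.2,0,0,0,0],[0,-0.2,0,0,0,0],[0,-0.2,0,0,0,0],[0,-0.2,0,0,0,0],[0,-0.2,0,0,0,0]]'>/dev/null; python3 - <<'E'
from h import *
st(); print(ptr())
E
```

```text
t 16.63 tcp trk mm [ 0.   8.3 42.5] F trk [ 0.66 -0.51  0.84] yaw err 0.0
(136.7, 141.1, 16.633)
```

```bash
python3 -m jog '[[0,-0.2,0,0,0,0],[0,-0.2,0,0,0,0],[0,-0.2,0,0,0,0],[0,-0.2,0,0,0,0],[0,-0.2,0,0,0,0],[0,-0.2,0,0,0,0],[0,-0.2,0,0,0,0],[0,-0.2,0,0,0,0]]'>/dev/null; python3 - <<'E'
from h import *
st(); print(ptr())
E
```

```text
t 17.35 tcp trk mm [ 0.   9.9 42.5] F trk [-0.54  0.41  0.15] yaw err 0.01
(138.5, 141.2, 17.35)
```

```bash
python3 -m jog '[[0,1,0,0,0,0],[0,4,0,0,0,0],[0,0,-32,0,0,0],[0,0,-32,0,0,0]]'>/dev/null; python3 - <<'E'
from h import *
st(); print(ptr())
E
```

```text
t 17.73 tcp trk mm [ -1.4   4.1 106. ] F trk [ 0.91 -0.12  1.31] yaw err -0.01
(140.2, 141.3, 17.733)
```

```bash
python3 -m jog '[[0,-38,0,0,0,0],[0,-38,0,0,0,0],[0,-38,0,0,0,0],[0,-38,0,0,0,0],[0,-38,0,0,0,0],[0,-38,0,0,0,0],[0,-38,0,0,0,0],[0,-10,0,0,0,0]]' >/dev/null; python3 -m jog '[[1,0,0,0,0,0],[0,0,32,0,0,0],[0,0,32,0,0,0],[0,0,0,0,0,0],[0,0,0,0,0,0]]'>/dev/null; python3 - <<'E'
from h import *
st(); print(ptr())
E
```

```text
t 18.87 tcp trk mm [  0.5 279.   41.7] F trk [1.03 0.76 0.82] yaw err -0.05
(142.1, 141.5, 18.867)
```

```bash
python3 -m jog '[[0,0,0,0,0,0],[0,0,0,0,0,0],[0,0,0,0,0,0],[0,0,0,0,0,0],[0,0,0,0,0,0],[0,0,0,0,0,0]]' >/dev/null; python3 - <<'E'
from h import *
st(); print(ptr());print(ptr()); print(ptr())
E
```

```text
t 19.42 tcp trk mm [  1.1 281.   42.9] F trk [ 0.66  0.36 -0.31] yaw err 0.01
(142.1, 141.3, 19.417)
(142.1, 141.3, 19.467)
(142.1, 141.6, 19.517)
```

At rest about 0.7 mm past the mark. A creeping touch on the orange buffer will take that out and leave the front buffer as the last contact.

```bash
python3 -m jog '[[0,3,0,0,0,0],[0,3,0,0,0,0],[0,2,0,0,0,0],[0,0.5,0,0,0,0],[0,0.1,0,0,0,0],[0,0.1,0,0,0,0],[0,0.1,0,0,0,0],[0,0.1,0,0,0,0]]' >/dev/null; python3 -m jog '[[0,0.1,0,0,0,0],[0,0.1,0,0,0,0],[0,0.1,0,0,0,0],[0,0.1,0,0,0,0],[0,0.1,0,0,0,0],[0,0.1,0,0,0,0],[0,0.1,0,0,0,0],[0,0.1,0,0,0,0]]' >/dev/null; python3 - <<'E'
from h import *
st(); print(ptr());print(ptr())
E
```

```text
t 20.90 tcp trk mm [  1.  271.1  42.5] F trk [-0.86  0.01 -0.61] yaw err 0.0
(142.1, 141.4, 20.9)
(141.9, 141.7, 20.95)
```

```bash
python3 -m jog '[[0,0.1,0,0,0,0],[0,0.1,0,0,0,0],[0,0.1,0,0,0,0],[0,0.1,0,0,0,0],[0,0.1,0,0,0,0],[0,0.1,0,0,0,0],[0,0.1,0,0,0,0],[0,0.1,0,0,0,0]]' >/dev/null; python3 - <<'E'
from h import *
st(); print(ptr());print(ptr())
E
```

```text
t 21.67 tcp trk mm [  1.  270.4  42.5] F trk [0.31 0.15 0.95] yaw err 0.0
(142.0, 141.3, 21.667)
(142.3, 141.3, 21.717)
```

```bash
python3 -m jog '[[0,0.1,0,0,0,0],[0,0.1,0,0,0,0],[0,0.1,0,0,0,0],[0,0.1,0,0,0,0],[0,0.1,0,0,0,0],[0,0.1,0,0,0,0],[0,0.1,0,0,0,0],[0,0.1,0,0,0,0]]' >/dev/null; python3 - <<'E'
from h import *
st(); print(ptr());print(ptr())
E
```

```text
t 22.43 tcp trk mm [  1.  269.5  42.5] F trk [-0.42  0.32 -0.32] yaw err 0.01
(142.0, 141.5, 22.433)
(142.3, 141.1, 22.483)
```

```bash
python3 -m jog '[[0,0.1,0,0,0,0],[0,0.1,0,0,0,0],[0,0.1,0,0,0,0],[0,0.1,0,0,0,0],[0,0.1,0,0,0,0],[0,0.1,0,0,0,0],[0,0.1,0,0,0,0],[0,0.1,0,0,0,0]]' >/dev/null; python3 - <<'E'
from h import *
st(); print(ptr());print(ptr())
E
```

```text
t 23.20 tcp trk mm [  1.  268.8  42.5] F trk [ 0.03 -0.16 -0.28] yaw err 0.01
(142.0, 141.4, 23.2)
(142.0, 141.5, 23.25)
```

```bash
python3 -m jog '[[0,0.1,0,0,0,0],[0,0.1,0,0,0,0],[0,0.1,0,0,0,0],[0,0.1,0,0,0,0],[0,0.1,0,0,0,0],[0,0.1,0,0,0,0]]' >/dev/null; python3 - <<'E'
from h import *
st(); print(ptr());print(ptr())
E
```

```text
t 23.80 tcp trk mm [  1.  268.2  42.5] F trk [-0.49 -0.96 -0.26] yaw err 0.0
(142.0, 141.4, 23.8)
(142.1, 141.3, 23.85)
```

```bash
python3 -m jog '[[0,0.1,0,0,0,0],[0,0.1,0,0,0,0],[0,0.1,0,0,0,0],[0,0.1,0,0,0,0],[0,0.1,0,0,0,0],[0,0.1,0,0,0,0],[0,0.1,0,0,0,0]]' >/dev/null; python3 - <<'E'
from h import *
st(); print(ptr());print(ptr())
E
```

```text
t 24.48 tcp trk mm [  1.  267.5  42.5] F trk [ 0.31 -0.96  0.51] yaw err 0.0
(141.6, 141.2, 24.483)
(141.5, 141.2, 24.533)
```

Contact has moved it slightly back. Now I release forward and check.

```bash
python3 -m jog '[[0,-2,0,0,0,0],[0,-8,0,0,0,0],[0,-12,0,0,0,0],[0,-10,-10,0,0,0],[0,0,-35,0,0,0],[0,0,-35,0,0,0],[0,0,-35,0,0,0],[0,0,0,0,0,0]]' >/dev/null; python3 - <<'E'
from h import *
st(); print(ptr());print(ptr())
E
python3 -m jog '[[0,0,0,0,0,0],[0,0,0,0,0,0],[0,0,0,0,0,0],[0,0,0,0,0,0],[0,0,0,0,0,0],[0,0,0,0,0,0],[0,0,0,0,0,0],[0,0,0,0,0,0]]' >/dev/null; python3 - <<'E'
from h import *
st(); print(ptr());print(ptr())
v=[]
for n in("scene","top"):
    c=optics.camera(n); v.append(cv2.resize(rect(c,T,.062,x0=.04,x1=.13,y0=.06,y1=.24),None,fx=4,fy=3,interpolation=cv2.INTER_NEAREST))
cv2.imwrite("pics/fin.png",np.vstack(v)[:,:,::-1])
E
```

```text
t 25.25 tcp trk mm [  3.3 303.1 165.2] F trk [ 1.18  1.13 -0.04] yaw err 0.06
(140.6, 141.5, 25.25)
(140.4, 141.1, 25.3)
t 26.02 tcp trk mm [  1.  299.4 157.4] F trk [0.16 0.61 0.03] yaw err 0.0
(140.3, 141.1, 26.017)
(140.4, 141.2, 26.067)
```

View pics/fin.png

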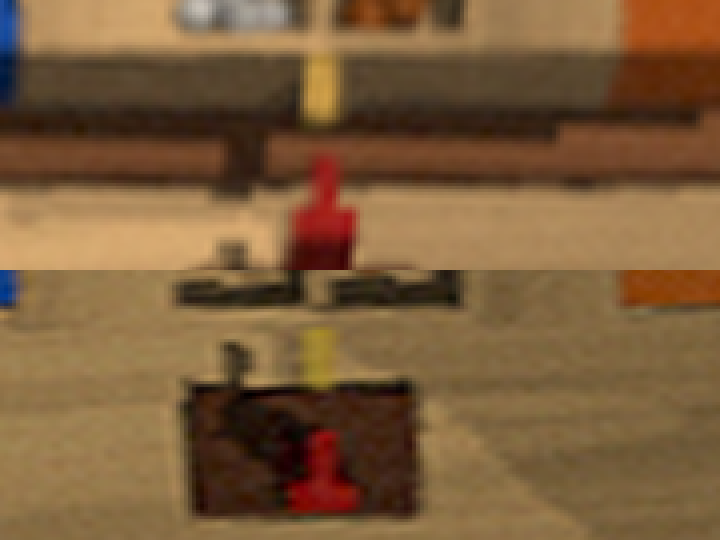

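In both views the brass pointer (columns 322 and 318) is level with the red finger (326 and 323), to within about 1 mm, and the trolley is at rest.

```bash
python3 -c "
from plant import manip
print(manip.job_done())"
```

```text
the job is handed in; nothing more can be done
None
```

I handed the job in at about 26 s: the trolley rolled free at about 6 cm/s and now rests about 1 mm short of the red finger, with the gripper clear; the first brake on the orange buffer left it about 4.5 mm short, so I added a slow nudge on the blue buffer and a final light touch on the orange one.

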